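# Stack a figurine pedestal in the gluing jig

## Robot

A 7-joint arm with a two-finger parallel gripper is mounted at the origin on the work surface. World frame = base frame: x ahead of the robot, y to its left, z up, the work surface at z = 0. Lengths are in m, angles in degrees, forces in N, time in s.
With the tool pointing down it reaches from about 0.425 to 0.975 m from the base axis. Payload 16.7 kg.
Tool frame: the origin (TCP) lies midway between the tips of the shut fingers; the grasp point (between the pads) lies 19 mm behind it (env.grasp_offset is the distance from the TCP to the grasp point, in m); z points along the fingers, y is the line along which they close (so a half turn about z gives the same grasp; the last joint's range is limited). The gripper opens to 85 mm and grips with 20 to 120 N. Pads are 22 mm wide; open, the fingers measure 114 mm over their backs; the gripper's body (76 mm by 85 mm) begins 54 mm behind the grasp point. The pads swing forward as they close: fully open they stand 13 mm farther back than shut.
Start: joints at [62.596, 24.414, 4.234, 92.017, -1.954, 63.644, -3.845], TCP at [0.218, -0.639, 0.231] pointing down, gripper open.
Joint ranges: [-163.25, 163.25], [-28.42, 122.38], [-70.27, 78.77], [12.13, 141.07], [-58.53, 238.53], [9.26, 117.41], [-156.51, 156.51]. Speed limits (degrees/s): [108.29, 108.29, 136.94, 136.94, 172.46, 172.46, 172.46].

## Interface

Orientations are given as [roll, pitch, yaw] about the fixed x, y, z axes, in that order (R = Rz(yaw) Ry(pitch) Rx(roll)).
In Python, from cell import env gives the robot as it stands.
- The arm moves only by the shell command python3 -m handwheel 'ROWS'. ROWS is a JSON object of lists of equal length, an entry for each row: "linear": the shift along the tool's x, y, z in cm, a list of three; "turn": the turn, a rotation vector about the tool's x, y, z in degrees, a list of three; "claw": the opening, from 0 (shut) to 1 (fully open). A call has 1 to 12 rows; each row is the pose to reach, as a shift and turn from the pose commanded when the call began, along the tool's axes at that moment; what a row does not reach only later rows make up. A row lasts 1/10 s, in which the tool goes at most 50 mm and 8.59 degrees, less where a joint would pass 70% of its speed; a pose out of reach is approached as far as the arm can. A call with a gripper value outside its range is refused whole. The fingers move at their own pace and stop on an object; the grip force is fixed at half the most. Time passes only in rows, so rows that repeat a pose let the fingers close. It gives the time, the measured TCP pose, the force, the opening and the grip force at its end, in the units of the state.
- env.observe(): the state, without advancing time (a new reading comes with each control period).
- env.grab_frame(name): name is "scene" or "top" or "wrist"; returns (picture, depth): 384x512x3 uint8, blue, green, red; 384x512 float32, m along the optical axis (not along the pixel's ray), 0 where there is no reading.
- env.camera_info(name): a dict with "intrinsics" (3x3 intrinsics, pixels), "view" (4x4, takes a point from world to camera coordinates). Camera axes: x right, y up, looking along -z (the intrinsics and any distortion apply to the point x, -y, -z); pixel columns grow to the right and rows downward; lengths in m; the calibration is good to about 2 mm. A picture is of the moment at which its call begins: read the wrist's pose just before it. camera_info takes no time and is no camera call; for the wrist camera it gives the pose at the moment of the call.
- env.close_job(): hands the job in; it is judged then, once.
The state is a dict: "clock": time; "joints": joint angles; "qd": joint speeds; "joint_torque": joint torques, N m; "eef_pos": TCP position; "ee_rot": TCP orientation; "ft_force": force on the tool from outside, world axes, zero at the start; "ft_torque": the same for the moment, N m; "gripper_width": finger opening in m; "gripper_force": force on a finger pad.
Only numpy, scipy, OpenCV 4.12 (cv2) and the standard library are available. Lean on these libraries where they do the work, as an engineer would, in place of code of your own. Each camera call takes 0.05 s, during which the arm holds its last target. There are 200 camera calls.

## Task

Assemble the little figurine pedestal in the gluing jig, where its wooden foot already lies: first lay the blue spacer block flat on the foot, centred and square in the pocket with its long side along the foot's, and let go of it; then lay the terracotta-red disc flat and centred on the spacer. Leave the finished stack of three standing in the jig.

Things in the scene. Friction and masses are not known exactly. Their poses are not given: they have to be found in the camera images.
- jig: Fixed gluing jig: pale plywood base 150 x 110 x 12 mm; dark wooden walls 8 mm thick, top 65 mm above the table, round a central pocket 102 (x) by 66 mm (y), floor 12 mm above the table. End walls (+x, -x) solid; long sides (+y, -y) open save a 14 mm stub at each corner: a 74 mm gap for the fingers, so lower parts gripped along jig y. Origin: centre of underside; z up, x along the pocket's length.
- foot: Brown wooden foot, a block 90 x 54 x 25 mm (x, y, z), 0.085 kg, lying loose in the jig's pocket from the start, within 3 mm of its centre; its top is 37 mm above the table. Origin: centre of its underside; x along its length, z up.
- spacer: Blue block 80 x 48 x 22 mm (x, y, z), about 0.055 kg, lying loose and flat on the table. Grip it across its 48 mm width. Origin: centre of its underside; x along its length, z up. On the foot its underside is 37 mm and its top 59 mm above the table. (A pale lilac block of the same size is a bystander.)
- disc: Terracotta-red round disc, 54 mm in diameter and 18 mm thick, about 0.035 kg, lying loose and flat on the table. Origin: centre of its underside; z up. On the spacer its underside is 59 mm and its top 77 mm above the table, 12 mm higher than the jig's walls. (A green disc of the same size is a bystander.)
Not all that is in view belongs to the job. Leave any purple or yellow look-alike of the foot alone.

How it is judged:
By the outcome, as a careful person would: the job done as asked, in the order asked, and still so for the second after the job is handed in, with the robot touching nothing.
It also fails if it takes over 56 s, if anything falls off the work surface, if the arm or the gripper's body presses on something with over 40 N, if the wrist force passes 120 N, or if a joint passes its speed limit or range.

## Working session

There is one attempt and no reset: what is moved stays moved. The work goes in short steps, Python scripts to look and compute and a shell command to move; the robot and the scene stay as the last step left them, time stands still between calls to the robot, and variables do not carry over. Pictures are saved under pics/ and viewed, at most 10 in all, crops included, and the job is handed in when it is done.

```bash
mkdir -p pics; ls; cat > h.py <<'E'
import numpy as np, cv2
from cell import env
def grab(name):
    ci=env.camera_info(name); p,d=env.grab_frame(name); return p,d,np.array(ci["intrinsics"]),np.array(ci["view"]),ci
def ray(K,V,u,v,z):
    c=np.linalg.inv(V); q=np.linalg.inv(K)@[u,v,1]; r=c[:3,:3]@[q[0],-q[1],-q[2]]; o=c[:3,3]
    return o+r*(z-o[2])/r[2]
def pts(K,V,d):
    v,u=np.indices(d.shape); q=np.stack([(u-K[0,2])/K[0,0]*d,-(v-K[1,2])/K[1,1]*d,-d,np.ones_like(d)],-1)
    return q@np.linalg.inv(V).T
E
python3 - <<'E'
from h import *
p,d,K,V,ci=grab("top"); s,_,K2,V2,_=grab("scene")
print(ci.keys(),K,np.linalg.inv(V).round(3)); np.savez('top.npz',p=p,d=d,K=K,V=V)
np.savez('scene.npz',p=s,d=_,K=K2,V=V2) if 0 else None
cv2.imwrite('pics/top.png',p); cv2.imwrite('pics/scene.png',s); print(env.observe())
E
```

```text
pics
dict_keys(['intrinsics', 'view']) [[373.22736106   0.         251.05750746]
 [  0.         373.22736106 191.64290418]
 [  0.           0.           1.        ]] [[ 0.022  0.99  -0.141  0.409]
 [-0.999  0.026  0.028  0.005]
 [ 0.032  0.14   0.99   0.797]
 [ 0.     0.     0.     1.   ]]
{'clock': 0.1, 'joints': array([62.59590244, 24.44622009,  4.23431292, 92.04791608, -1.9543925 ,
       63.64467378, -3.84534697]), 'qd': array([-0.00225625, -0.22628188, -0.00476443, -0.0773831 , -0.00482548,
        0.07694662,  0.02663455]), 'joint_torque': array([ 7.84612057e-03, -9.51534462e+01,  3.77087876e+00, -4.64408112e+01,
        1.96109083e-02,  6.52197021e-03,  2.33737296e-07]), 'eef_pos': array([ 0.2177869 , -0.63851106,  0.23068541]), 'ee_rot': array([-1.79933642e+02,  5.29063473e-03,  1.88329133e+01]), 'ft_force': array([-0.08209597,  0.32455469, -0.34358596]), 'ft_torque': array([ 0.00204147, -0.06010862,  0.02596423]), 'gripper_force': 0.0, 'gripper_width': 0.08517487716388812}
```

View pics/top.png

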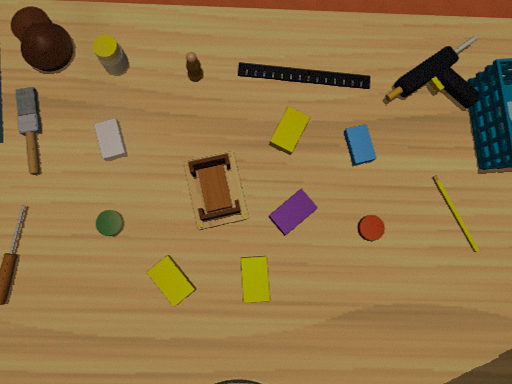

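View pics/scene.png

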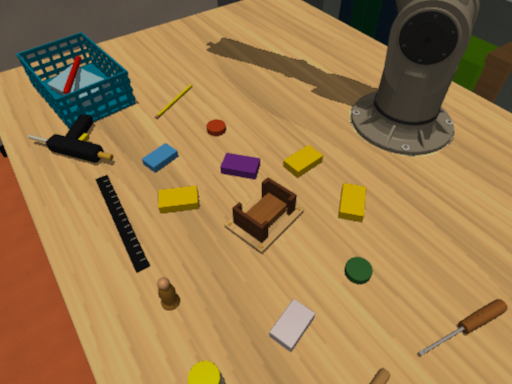

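In the top view, the blue block is at (360,144) and the pale lilac one at (110,139), so blue is the spacer. The red disc is at (371,228) and the green one at (109,223), so red is the disc. The jig with the brown foot is at (216,190), and the purple and yellow blocks are bystanders. Next I'll measure these and confirm with a crop.

```bash
cat > m.py <<'E'
from h import *
def blob(p,lo,hi,near=None):
    h=cv2.cvtColor(p,cv2.COLOR_BGR2HSV); m=cv2.inRange(h,np.array(lo),np.array(hi))
    m=cv2.morphologyEx(m,cv2.MORPH_OPEN,np.ones((3,3)))
    cs=[c for c in cv2.findContours(m,0,1)[0] if cv2.contourArea(c)>150]
    if near is not None: cs.sort(key=lambda c:np.hypot(*(np.mean(c[:,0],0)-near)))
    return cs
def rect(c,K,V,z):
    w=np.array([ray(K,V,*q,z)[:2] for q in c[:,0].astype(float)]).astype(np.float32)
    (x,y),(a,b),t=cv2.minAreaRect(w*1000)
    if a<b: a,b,t=b,a,t+90
    return x/1000,y/1000,a,b,(t+90)%180-90
E
python3 - <<'E'
from m import *
f=np.load('top.npz'); p,d,K,V=[f[k] for k in 'pdKV']
P=pts(K,V,d)
for n,(u,v) in dict(spacer=(360,144),disc=(371,228),foot=(216,190),table=(330,180),lilac=(110,139)).items(): print(n,P[v,u,:3].round(3),cv2.cvtColor(p,cv2.COLOR_BGR2HSV)[v,u])
print('spacer',rect(blob(p,(95,120,60),(115,255,255),(360,144))[0],K,V,.022))
r=cv2.inRange(cv2.cvtColor(p,cv2.COLOR_BGR2HSV),np.array((0,170,90)),np.array((8,255,255)));r[:210]=0;r[245:]=0
print('disc',rect(max(cv2.findContours(r,0,1)[0],key=cv2.contourArea),K,V,.018))
# jig walls at z=.065: depth-based
m=((abs(P[...,2]-.065)<.008)).astype(np.uint8);m[:140]=0;m[240:]=0;m[:,:170]=0;m[:,260:]=0
q=P[m>0][:,:2].astype(np.float32); (x,y),(a,b),t=cv2.minAreaRect(q*1000); print('jig',x,y,a,b,t)
m=((abs(P[...,2]-.037)<.006)).astype(np.uint8);m[:150]=0;m[230:]=0;m[:,:190]=0;m[:,245:]=0
q=P[m>0][:,:2].astype(np.float32); (x,y),(a,b),t=cv2.minAreaRect(q*1000); print('foot',x,y,a,b,t)
a=cv2.resize(p[120:250,320:420],None,fx=4,fy=4,interpolation=2);b=cv2.resize(p[140:240,170:265],None,fx=4,fy=4,interpolation=2)
o=np.zeros((520,780,3),np.uint8);o[:,:400]=a;o[:400,400:780]=b;cv2.imwrite('pics/crop.png',o)
E
```

```text
spacer [ 0.629 -0.25   0.023] [102 159 154]
disc [ 0.449 -0.27   0.02 ] [  7 210 148]
foot [0.519 0.055 0.038] [ 16 227 119]
table [ 0.552 -0.189  0.001] [ 18 135 164]
lilac [0.624 0.284 0.021] [ 13  28 163]
spacer (0.6296002807617187, -0.2501199951171875, 79.8437271118164, 46.87647247314453, 14.929948806762695)
disc (0.4515301513671875, -0.27112762451171873, 51.23101806640625, 50.293704986572266, -88.73779547214508)
jig 523.9530029296875 57.808719635009766 118.49076843261719 82.0214614868164 14.259916305541992
foot 520.322021484375 56.91748809814453 111.12477111816406 79.58501434326172 14.078279495239258
```

View pics/crop.png

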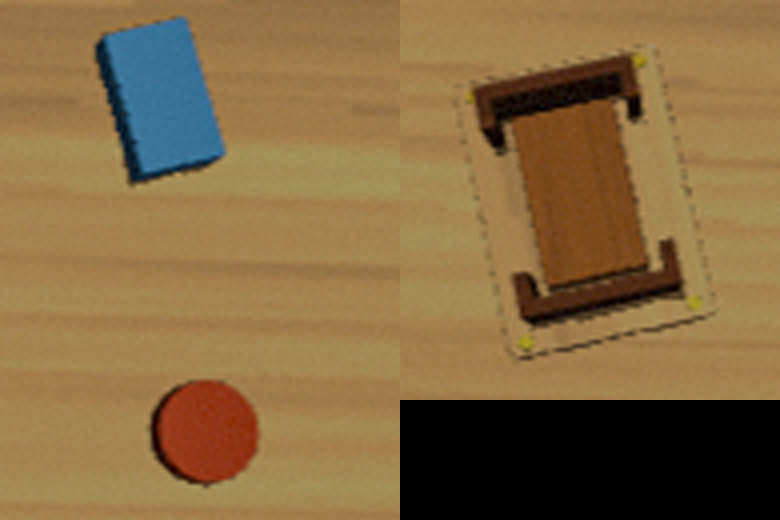

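The crop confirms the blue spacer, the red disc, and the brown foot in its jig at yaw of about 14.3°. The heights and sizes agree with the ones given. Moving over the spacer next.

```bash
cat > go.py <<'E'
import sys
from h import *
from scipy.spatial.transform import Rotation as R
# usage: x y z yaw -> tool-frame shift (cm) and turn (deg)
def go(x,y,z,yaw):
    s=env.observe(); r=R.from_euler('xyz',s['ee_rot'],degrees=True)
    t=R.from_euler('xyz',[180,0,yaw],degrees=True)
    print('lin',(r.inv().apply(np.array([x,y,z])-s['eef_pos'])*100).round(2),'turn',(r.inv()*t).as_rotvec(degrees=True).round(2))
if __name__=='__main__': go(*map(float,sys.argv[1:]))
E
python3 go.py .63 -.25 .18 14.9
```

```text
lin [ 51.56 -23.46   5.09] turn [-0.07  0.01  3.93]
```

```bash
python3 -m handwheel '{"linear":[[51.5,-23.5,2],[51.5,-23.5,2],[51.5,-23.5,5],[51.5,-23.5,5],[51.5,-23.5,5],[51.5,-23.5,5],[51.5,-23.5,5],[51.5,-23.5,5],[51.5,-23.5,5],[51.5,-23.5,5],[51.5,-23.5,5],[51.5,-23.5,5]],"turn":[[0,0,4],[0,0,4],[0,0,4],[0,0,4],[0,0,4],[0,0,4],[0,0,4],[0,0,4],[0,0,4],[0,0,4],[0,0,4],[0,0,4]],"claw":[1,1,1,1,1,1,1,1,1,1,1,1]}'
python3 go.py .63 -.25 .18 14.9
```

```text
clock: 1.3
eef_pos: [0.6326, -0.2446, 0.1803]
ee_rot: [-179.9, -0.0, 15.2]
ft_force: [-0.0, 0.8, 0.1]
gripper_width: 0.0855
gripper_force: 0.0
lin [-0.39  0.46  0.02] turn [-0.13 -0.04  0.26]
```

```bash
python3 - <<'E'
from m import *
from go import go
p,d,K,V,_=grab("wrist"); cv2.imwrite('pics/w1.png',p)
c=max(blob(p,(95,120,60),(115,255,255)),key=cv2.contourArea)
P=pts(K,V,d); m=np.zeros(d.shape,np.uint8); cv2.drawContours(m,[c],-1,1,-1)
z=P[...,2]; print('topz',np.median(z[(m>0)&(d>0)]), c.reshape(-1,2).min(0),c.reshape(-1,2).max(0))
k=(m>0)&(abs(z-.022)<.006)
r=rect(c,K,V,.022); print(r)
k=cv2.morphologyEx(k.astype(np.uint8),cv2.MORPH_OPEN,np.ones((5,5)))
r2=rect(max(cv2.findContours(k,0,1)[0],key=cv2.contourArea),K,V,.022); print(r2)
print(env.observe()['eef_pos'].round(4)); go(r2[0],r2[1],.001,r2[4])
E
```

```text
topz 0.022056425263621227 [237 174] [277 212]
(0.6141203002929687, -0.2492578887939453, 40.89250564575195, 39.59464645385742, -41.10861587524414)
(0.5992483520507812, -0.24876492309570314, 15.06836223602295, 12.603187561035156, -74.80045890808105)
[ 0.6331 -0.2438  0.18  ]
lin [-3.41 -0.36 17.9 ] turn [-1.600e-01  9.000e-02  9.001e+01]
```

View pics/w1.png

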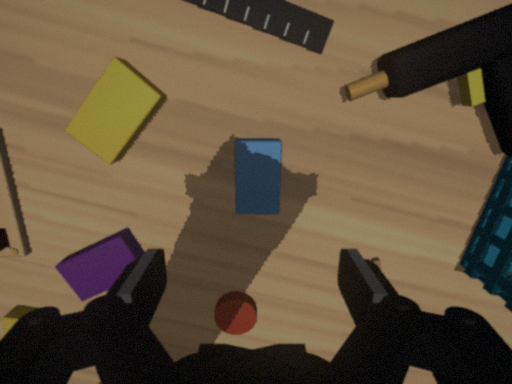

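The wrist view shows the spacer half in the gripper's shadow, x 236–282 and y 138–214, and the red disc at (236,312). The mask missed the shaded part, so I'll widen it.

```bash
python3 - <<'E'
from m import *
from go import go
p,d,K,V,_=grab("wrist")
c=max(blob(p,(95,90,25),(118,255,255),(258,176))[:1],key=cv2.contourArea)
P=pts(K,V,d); m=np.zeros(d.shape,np.uint8); cv2.drawContours(m,[c],-1,1,-1)
k=((m>0)&(abs(P[...,2]-.022)<.005)).astype(np.uint8)
for cc in (c,max(cv2.findContours(k,0,1)[0],key=cv2.contourArea)):
  r=rect(cc,K,V,.022); print(r)
print(env.observe()['eef_pos'].round(4)); go(r[0],r[1],.001,r[4])
h=cv2.cvtColor(p,cv2.COLOR_BGR2HSV); m=cv2.inRange(h,np.array((0,150,40)),np.array((8,255,255)))
c=max([c for c in cv2.findContours(m,0,1)[0]],key=cv2.contourArea); print('disc',rect(c,K,V,.018))
E
```

```text
(0.6316009521484375, -0.24939151000976562, 77.60234832763672, 45.682861328125, 15.234932899475098)
(0.6316009521484375, -0.24939151000976562, 77.60234832763672, 45.682861328125, 15.234932899475098)
[ 0.6313 -0.2464  0.1802]
lin [-0.04  0.33 17.92] turn [-0.11  0.01 -0.12]
disc (0.45537179565429686, -0.26855609130859376, 60.898780822753906, 52.40214538574219, 35.66329574584961)
```

```bash
python3 -m handwheel '{"linear":[[0.15,0,4],[0.15,0,8],[0.15,0,12],[0.15,0,14],[0.15,0,15.5],[0.15,0,16.7],[0.15,0,17.6],[0.15,0,17.8],[0.15,0,17.8],[0.15,0,17.8]],"turn":[[0,0,0],[0,0,0],[0,0,0],[0,0,0],[0,0,0],[0,0,0],[0,0,0],[0,0,0],[0,0,0],[0,0,0]],"claw":[1,1,1,1,1,1,1,1,1,1]}'; python3 go.py .631 -.2497 .002 15
```

```text
clock: 2.4
eef_pos: [0.6315, -0.2499, 0.0042]
ee_rot: [180.0, -0.1, 14.8]
ft_force: [0.8, -0.1, 0.0]
gripper_width: 0.0857
gripper_force: 0.0
lin [-0.04 -0.03  0.22] turn [ 0.04 -0.06 -0.16]
```

```bash
python3 -m handwheel '{"linear":[[0,0,0],[0,0,0],[0,0,0],[0,0,0],[0,0,0],[0,0,0],[0,0,0],[0,0,0]],"turn":[[0,0,0],[0,0,0],[0,0,0],[0,0,0],[0,0,0],[0,0,0],[0,0,0],[0,0,0]],"claw":[0,0,0,0,0,0,0,0]}'
```

```text
clock: 3.2
eef_pos: [0.6313, -0.2498, 0.0041]
ee_rot: [180.0, -0.0, 14.8]
ft_force: [-2.5, 0.5, 6.9]
gripper_width: 0.0467
gripper_force: 62.4
```

```bash
python3 -m handwheel '{"linear":[[0,0,-2],[0,0,-5],[0,0,-9],[0,0,-13],[0,0,-16],[0,0,-17],[0,0,-17]],"turn":[[0,0,0],[0,0,0],[0,0,0],[0,0,0],[0,0,0],[0,0,0],[0,0,0]],"claw":[0,0,0,0,0,0,0]}'; python3 go.py .53 -.07 .19 14.4
```

```text
clock: 3.9
eef_pos: [0.6316, -0.25, 0.1749]
ee_rot: [179.9, -0.1, 14.8]
ft_force: [-0.5, -0.3, -0.8]
gripper_width: 0.0467
gripper_force: 61.7
lin [ -5.21 -20.    -1.55] turn [ 0.08 -0.13  0.43]
```

```bash
python3 -m handwheel '{"linear":[[-1,-4,-1.5],[-2,-8,-1.5],[-3,-12,-1.5],[-4,-16,-1.5],[-5.2,-19,-1.5],[-5.2,-20,-1.5],[-5.2,-20,-1.5],[-5.2,-20,-1.5],[-5.2,-20,-1.5]],"turn":[[0,0,0.4],[0,0,0.4],[0,0,0.4],[0,0,0.4],[0,0,0.4],[0,0,0.4],[0,0,0.4],[0,0,0.4],[0,0,0.4]],"claw":[0,0,0,0,0,0,0,0,0]}'
python3 - <<'E'
from h import *
p,d,K,V,_=grab("wrist"); np.savez('w2.npz',p=p,d=d,K=K,V=V); cv2.imwrite('pics/w2.png',p); print(env.observe()['eef_pos'])
E
```

```text
clock: 4.8
eef_pos: [0.5298, -0.071, 0.1878]
ee_rot: [-180.0, 0.0, 14.3]
ft_force: [0.0, 0.5, -1.0]
gripper_width: 0.0467
gripper_force: 61.8
[ 0.52975525 -0.07087004  0.1878636 ]
```

View pics/w2.png

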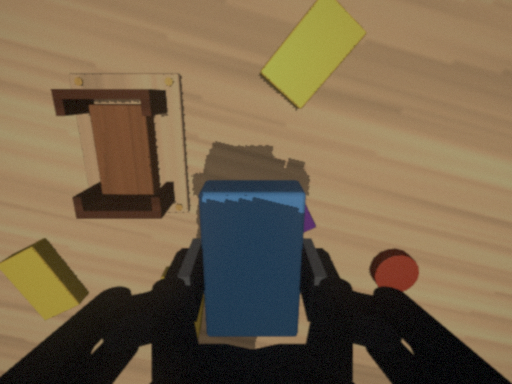

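The wrist view shows the held spacer (x 201–304, y 180–336), with the jig on the left (base x 70–188, y 72–215) and the foot at (125,148). Next I'll measure the jig, the foot and the held spacer using depth.

```bash
python3 - <<'E'
from m import *
from go import go
f=np.load('w2.npz'); p,d,K,V=[f[k] for k in 'pdKV']; P=pts(K,V,d); z=P[...,2]
h=cv2.cvtColor(p,cv2.COLOR_BGR2HSV)
def dep(z0,tol,box,name):
    m=(abs(z-z0)<tol).astype(np.uint8); b=np.zeros_like(m); x0,y0,x1,y1=box; b[y0:y1,x0:x1]=1; m*=b
    m=cv2.morphologyEx(m,cv2.MORPH_OPEN,np.ones((3,3)))
    c=np.vstack([q for q in cv2.findContours(m,0,1)[0] if cv2.contourArea(q)>60])
    print(name,np.round(rect(c,K,V,z0),4),np.median(z[m>0]).round(4))
dep(.065,.006,(45,80,195,225),'walls 118x82')
dep(.012,.006,(60,60,195,225),'base 150x110')
dep(.037,.006,(85,95,165,200),'foot 90x54')
c=blob(p,(95,90,25),(118,255,255),(252,258))[0]
m=np.zeros(d.shape,np.uint8); cv2.drawContours(m,[c],-1,1,-1); mz=np.median(z[m>0]); print('block top z',mz)
m=(m*(abs(z-mz)<.005)).astype(np.uint8); cc=max(cv2.findContours(m,0,1)[0],key=cv2.contourArea)
print('held',np.round(rect(cc,K,V,mz),4)); print(env.observe()['eef_pos'],env.observe()['ee_rot'])
E
```

```text
walls 118x82 [5.22800e-01 6.00000e-02 1.17156e+02 8.39640e+01 1.43387e+01] 0.0648
base 150x110 [5.233000e-01 5.990000e-02 1.481219e+02 1.103826e+02 1.432780e+01] 0.012
foot 90x54 [5.19600e-01 6.56000e-02 9.48306e+01 6.77343e+01 1.42500e+01] 0.0369
block top z 0.20573208970692222
held [ 5.30300e-01 -6.94000e-02  7.99629e+01  4.73207e+01  1.43416e+01]
[ 0.52975525 -0.07087004  0.1878636 ] [-1.79994353e+02  2.98807427e-02  1.43455424e+01]
```

```bash
python3 - <<'E'
from m import *
from go import go
f=np.load('top.npz'); p,d,K,V=[f[k] for k in 'pdKV']
c=np.array([[198.25,169.5],[222.5,164.5],[232,206.25],[207,212]])
print(np.round(np.mean([ray(K,V,*q,.037) for q in c],0),4))
for f in ('top.npz','w2.npz'):
  f=np.load(f); p,d,K,V=[f[k] for k in 'pdKV']
  h=cv2.cvtColor(p,cv2.COLOR_BGR2HSV); z=pts(K,V,d)[...,2]
  near=(216,190) if p.shape and K[0,2] and f.fid.name.endswith('top.npz') else (125,148)
  m=((abs(z-.037)<.007)&(h[...,0]<20)&(h[...,1]>130)&(h[...,2]>70)).astype(np.uint8)
  m=cv2.morphologyEx(m,cv2.MORPH_OPEN,np.ones((7,7)))
  n,l=cv2.connectedComponents(m); m=(l==l[near[1],near[0]]).astype(np.uint8)
  c=cv2.findContours(m,0,1)[0][0]; print(np.round(rect(c,K,V,.037),4))
go(.5232,.0585,.15,14.3)
E
```

```text
[0.523  0.0579 0.037 ]
[5.24400e-01 5.82000e-02 8.88982e+01 5.36013e+01 1.39798e+01]
[5.23200e-01 6.08000e-02 8.84707e+01 5.37430e+01 1.42204e+01]
lin [  2.57 -12.7    3.79] turn [-0.01  0.03  0.05]
```

```bash
python3 -m handwheel '{"linear":[[1,-4,0],[2,-8,0],[2.6,-11,1],[2.6,-12.7,2],[2.6,-12.7,4],[2.6,-12.7,6],[2.6,-12.7,8],[2.6,-12.7,10],[2.6,-12.7,10.5],[2.6,-12.7,10.5],[2.6,-12.7,10.5],[2.6,-12.7,10.5]],"turn":[[0,0,0],[0,0,0],[0,0,0],[0,0,0],[0,0,0],[0,0,0],[0,0,0],[0,0,0],[0,0,0],[0,0,0],[0,0,0],[0,0,0]],"claw":[0,0,0,0,0,0,0,0,0,0,0,0]}'; python3 go.py .5235 .0585 .0415 14.2
python3 - <<'E'
from h import *
p,d,K,V,_=grab("wrist"); cv2.imwrite('pics/w3.png',p)
E
```

```text
clock: 6.05
eef_pos: [0.5237, 0.0597, 0.0843]
ee_rot: [180.0, -0.1, 14.4]
ft_force: [-0.2, 0.9, -0.1]
gripper_width: 0.0466
gripper_force: 61.8
lin [-0.05  0.11  4.28] turn [ 0.01 -0.08  0.22]
```

View pics/w3.png

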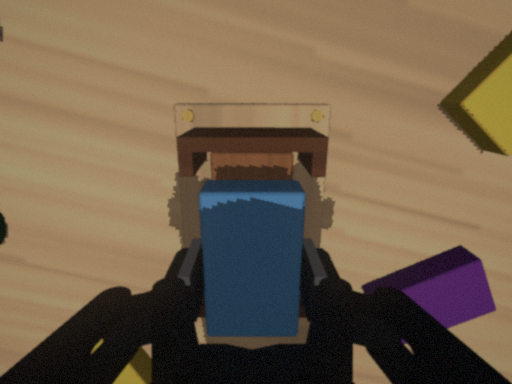

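In this view the spacer's midline is at column 252.5, the jig's at 252.5 and the foot's at 251, so they are aligned sideways. Lowering.

```bash
python3 -m handwheel '{"linear":[[0,0.05,1],[0,0.05,2],[0,0.05,3],[0,0.05,3.6],[0,0.05,4],[0,0.05,4.1],[0,0.05,4.1],[0,0.05,4.1]],"turn":[[0,0,0.2],[0,0,0.2],[0,0,0.2],[0,0,0.2],[0,0,0.2],[0,0,0.2],[0,0,0.2],[0,0,0.2]],"claw":[0,0,0,0,0,0,0,0]}'; python3 go.py .5235 .0585 .0411 14.2
```

```text
clock: 6.9
eef_pos: [0.5233, 0.0593, 0.0426]
ee_rot: [-180.0, -0.0, 14.2]
ft_force: [1.2, 1.2, -0.5]
gripper_width: 0.0465
gripper_force: 61.8
lin [0.   0.08 0.15] turn [-0.   -0.02  0.03]
```

```bash
python3 -m handwheel '{"linear":[[0,0,0.1],[0,0,0.15],[0,0,0.2],[0,0,0.2]],"turn":[[0,0,0],[0,0,0],[0,0,0],[0,0,0]],"claw":[0,0,0,0]}'; python3 go.py .5235 .0585 .0411 14.2
```

```text
clock: 7.3
eef_pos: [0.5232, 0.0593, 0.0409]
ee_rot: [180.0, -0.0, 14.2]
ft_force: [-4.4, 0.5, 12.0]
gripper_width: 0.0468
gripper_force: 63.3
lin [ 0.01  0.08 -0.02] turn [ 0.01 -0.02  0.03]
```

Contact shows at 12 N, at the height expected. Releasing, then lifting.

```bash
python3 -m handwheel '{"linear":[[0,0,-0.1],[0,0,-0.1],[0,0,-0.1],[0,0,-0.1],[0,0,-0.1],[0,0,-0.5],[0,0,-3],[0,0,-7],[0,0,-11],[0,0,-13],[0,0,-13],[0,0,-13]],"turn":[[0,0,0],[0,0,0],[0,0,0],[0,0,0],[0,0,0],[0,0,0],[0,0,0],[0,0,0],[0,0,0],[0,0,0],[0,0,0],[0,0,0]],"claw":[1,1,1,1,1,1,1,1,1,1,1,1]}'
cat > chk.py <<'E'
from m import *
p,d,K,V,_=grab("wrist"); P=pts(K,V,d); z=P[...,2]; np.savez('w4.npz',p=p,d=d,K=K,V=V); cv2.imwrite('pics/w4.png',p)
def dep(z0,tol,near,name,extra=None):
    m=(abs(z-z0)<tol)
    if extra is not None: m&=extra
    m&=(np.hypot(P[...,0]-near[0],P[...,1]-near[1])<.095)
    m=cv2.morphologyEx(m.astype(np.uint8),cv2.MORPH_OPEN,np.ones((3,3)))
    c=np.vstack([q for q in cv2.findContours(m,0,1)[0] if cv2.contourArea(q)>60]); print(name,np.round(rect(c,K,V,z0),4))
h=cv2.cvtColor(p,cv2.COLOR_BGR2HSV); blue=(h[...,0]>95)&(h[...,0]<118)&(h[...,1]>90)
n=(.5235,.0585)
dep(.059,.005,n,'spacer',blue)
dep(.065,.004,n,'walls',~blue&(h[...,2]<110)); dep(.012,.005,n,'base')
E
python3 chk.py; python3 go.py .4525 -.2705 .17 14.2
```

```text
clock: 8.5
eef_pos: [0.5231, 0.0592, 0.1706]
ee_rot: [180.0, -0.0, 14.2]
ft_force: [-0.6, -0.0, -0.7]
gripper_width: 0.0853
gripper_force: 0.0
spacer [5.23200e-01 6.06000e-02 7.91799e+01 4.63246e+01 1.44310e+01]
walls [5.226000e-01 6.090000e-02 1.175558e+02 8.194010e+01 1.420940e+01]
base [5.231000e-01 6.110000e-02 1.473867e+02 1.093421e+02 1.423150e+01]
lin [-1.491e+01  3.023e+01 -1.000e-02] turn [-0.    0.03  0.03]
```

View pics/w4.png

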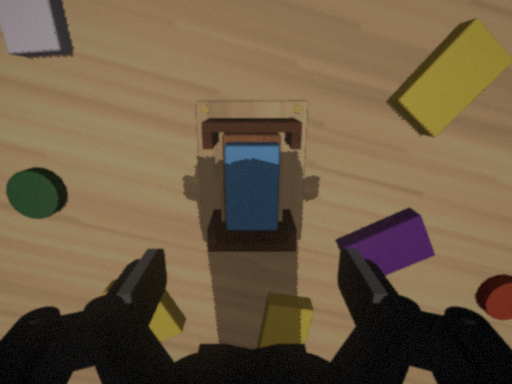

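The spacer at (252,187) lies within 0.5 mm of the jig's centre and 0.3° of square. Now the disc.

```bash
python3 -m handwheel '{"linear":[[-2,4,0],[-4,8,0],[-6,12,0],[-8,16,0],[-10,20,0],[-12,24,0],[-13.5,27.5,0],[-14.9,30.2,0],[-14.9,30.2,0],[-14.9,30.2,0],[-14.9,30.2,0],[-14.9,30.2,0]],"turn":[[0,0,0],[0,0,0],[0,0,0],[0,0,0],[0,0,0],[0,0,0],[0,0,0],[0,0,0],[0,0,0],[0,0,0],[0,0,0],[0,0,0]],"claw":[1,1,1,1,1,1,1,1,1,1,1,1]}'
python3 - <<'E'
from m import *
from go import go
p,d,K,V,_=grab("wrist"); P=pts(K,V,d); z=P[...,2]; e=env.observe()['eef_pos']
h=cv2.cvtColor(p,cv2.COLOR_BGR2HSV)
m=((h[...,0]<12)&(h[...,1]>170)&(abs(z-.018)<.005)&(np.hypot(P[...,0]-e[0],P[...,1]-e[1])<.05)).astype(np.uint8)
c=max(cv2.findContours(m,0,1)[0],key=cv2.contourArea); r=rect(c,K,V,.018); print(r,c[:,0].mean(0))
go(r[0],r[1]-.0015,.001,14.2); cv2.imwrite('pics/w5.png',p)
E
```

```text
clock: 9.75
eef_pos: [0.4532, -0.2689, 0.17]
ee_rot: [-180.0, 0.0, 14.3]
ft_force: [0.6, -0.0, 1.3]
gripper_width: 0.0853
gripper_force: 0.0
(0.44988397216796877, -0.26977139282226564, 51.756107330322266, 49.12572479248047, 54.68266296386719) [253.35018051 175.88447653]
lin [-0.38  0.14 16.91] turn [-0.03  0.01  0.13]
```

View pics/w5.png

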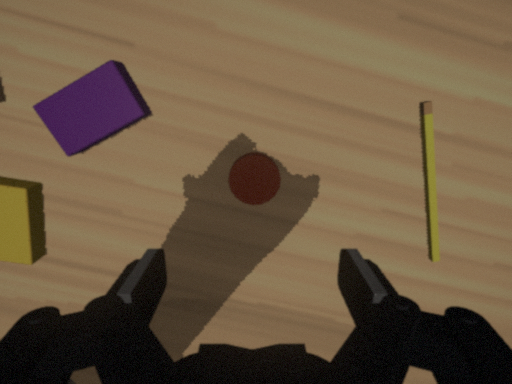

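The red disc is alone under the gripper at (254,178). Descending to grip it.

```bash
python3 -m handwheel '{"linear":[[-0.15,0,4],[-0.15,0,8],[-0.15,0,12],[-0.15,0,14],[-0.15,0,15.5],[-0.15,0,16.2],[-0.15,0,16.7],[-0.15,0,16.8],[-0.15,0,16.8],[-0.15,0,16.8]],"turn":[[0,0,0],[0,0,0],[0,0,0],[0,0,0],[0,0,0],[0,0,0],[0,0,0],[0,0,0],[0,0,0],[0,0,0]],"claw":[1,1,1,1,1,1,1,1,1,1]}'; python3 -m handwheel '{"linear":[[0,0,0],[0,0,0],[0,0,0],[0,0,0],[0,0,0],[0,0,0],[0,0,0]],"turn":[[0,0,0],[0,0,0],[0,0,0],[0,0,0],[0,0,0],[0,0,0],[0,0,0]],"claw":[0,0,0,0,0,0,0]}'
```

```text
clock: 10.8
eef_pos: [0.4519, -0.2706, 0.003]
ee_rot: [180.0, -0.1, 14.2]
ft_force: [-0.1, 0.1, 0.1]
gripper_width: 0.0848
gripper_force: 0.0
clock: 11.5
eef_pos: [0.4517, -0.2706, 0.0032]
ee_rot: [180.0, -0.0, 14.2]
ft_force: [-3.9, 2.4, 16.2]
gripper_width: 0.0518
gripper_force: 59.4
```

```bash
python3 -m handwheel '{"linear":[[0,0,-1],[0,0,-3],[0,0,-7],[0,0,-11],[0,0,-15],[0,0,-18],[0,0,-18.5],[0,0,-18.5],[0,0,-18.5]],"turn":[[0,0,0],[0,0,0],[0,0,0],[0,0,0],[0,0,0],[0,0,0],[0,0,0],[0,0,0],[0,0,0]],"claw":[0,0,0,0,0,0,0,0,0]}'
cat > held.py <<'E'
from m import *
p,d,K,V,_=grab("wrist"); P=pts(K,V,d); z=P[...,2]; s=env.observe(); e=s['eef_pos']
h=cv2.cvtColor(p,cv2.COLOR_BGR2HSV)
m=((h[...,0]<10)&(h[...,1]>140)&(abs(z-e[2]-.015)<.006)).astype(np.uint8)
c=max(cv2.findContours(m,0,1)[0],key=cv2.contourArea); zz=np.median(z[m>0]); r=rect(c,K,V,zz)
t=np.radians(s['ee_rot'][2]); dx=np.array(r[:2])-e[:2]
print('held',np.round(r,4),'topz-tcp',zz-e[2],'tool-x off',dx@[np.cos(t),np.sin(t)],'left off',dx@[-np.sin(t),np.cos(t)]); cv2.imwrite('pics/held.png',p)
w=P[cv2.erode(m,np.ones((5,5)))>0]; a=np.c_[w[:,:2],np.ones(len(w))]; g=np.linalg.lstsq(a,w[:,2],rcond=None)[0]; print('tilt deg',np.degrees(g[:2]))
E
python3 held.py; python3 go.py .5232 .0592 .19 14.2
```

```text
clock: 12.4
eef_pos: [0.4509, -0.2702, 0.1865]
ee_rot: [-180.0, 0.0, 14.2]
ft_force: [0.3, 0.4, -0.3]
gripper_width: 0.0516
gripper_force: 62.7
held [  0.4504  -0.2689  54.1548  52.8516 -15.4969] topz-tcp 0.014977056684540468 tool-x off -9.302097574253107e-05 left off 0.0013385722877215574
tilt deg [-0.09187106  0.01690726]
lin [ 15.11 -30.15  -0.37] turn [-0.07  0.08  0.04]
```

View pics/held.png

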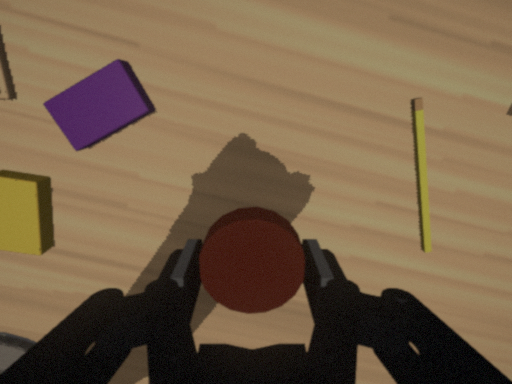

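The disc (252,260) is held level and centred. Carrying it over the stack.

```bash
python3 -m handwheel '{"linear":[[2,-4,0],[4,-8,0],[6,-12,0],[8,-16,0],[10,-20,0],[12,-24,0],[13.5,-27.5,0],[15.1,-30.1,0],[15.1,-30.1,0],[15.1,-30.1,1],[15.1,-30.1,3],[15.1,-30.1,5]],"turn":[[0,0,0],[0,0,0],[0,0,0],[0,0,0],[0,0,0],[0,0,0],[0,0,0],[0,0,0],[0,0,0],[0,0,0],[0,0,0],[0,0,0]],"claw":[0,0,0,0,0,0,0,0,0,0,0,0]}'
python3 -m handwheel '{"linear":[[0,0,2],[0,0,4],[0,0,5],[0,0,5],[0,0,5]],"turn":[[0,0,0],[0,0,0],[0,0,0],[0,0,0],[0,0,0]],"claw":[0,0,0,0,0]}'; python3 go.py .5232 .0592 .062 14.2
```

```text
clock: 13.65
eef_pos: [0.5232, 0.057, 0.1355]
ee_rot: [180.0, 0.1, 14.1]
ft_force: [0.2, 0.0, -0.2]
gripper_width: 0.0514
gripper_force: 62.7
clock: 14.15
eef_pos: [0.5238, 0.058, 0.0874]
ee_rot: [-180.0, 0.0, 14.2]
ft_force: [0.2, 0.4, -0.2]
gripper_width: 0.0517
gripper_force: 62.7
lin [-0.03 -0.13  2.54] turn [-0.    0.02 -0.  ]
```

```bash
python3 -m handwheel '{"linear":[[0,-0.1,0.5],[0,-0.1,1.2],[0,-0.1,1.8],[0,-0.1,2.2],[0,-0.1,2.4],[0,-0.1,2.4],[0,-0.1,2.4]],"turn":[[0,0,0],[0,0,0],[0,0,0],[0,0,0],[0,0,0],[0,0,0],[0,0,0]],"claw":[0,0,0,0,0,0,0]}'; python3 go.py .5232 .0592 .062 14.2
```

```text
clock: 14.85
eef_pos: [0.5236, 0.0594, 0.0634]
ee_rot: [-180.0, -0.0, 14.2]
ft_force: [0.2, 0.1, 0.5]
gripper_width: 0.0518
gripper_force: 62.7
lin [-0.05  0.01  0.14] turn [-0.   -0.    0.04]
```

```bash
python3 -m handwheel '{"linear":[[-0.03,0,0.05],[-0.03,0,0.1],[-0.03,0,0.15],[-0.03,0,0.15]],"turn":[[0,0,0],[0,0,0],[0,0,0],[0,0,0]],"claw":[0,0,0,0]}'; python3 go.py .5232 .0592 .062 14.2
```

```text
clock: 15.25
eef_pos: [0.5234, 0.0593, 0.0623]
ee_rot: [180.0, -0.0, 14.2]
ft_force: [-2.9, -0.6, 7.0]
gripper_width: 0.0516
gripper_force: 64.0
lin [-0.02  0.01  0.03] turn [ 0.01 -0.02  0.03]
```

```bash
python3 -m handwheel '{"linear":[[0,0,0],[0,0,0],[0,0,0],[0,0,0],[0,0,0],[0,0,-0.5],[0,0,-3],[0,0,-7],[0,0,-11],[0,0,-12],[0,0,-12],[0,0,-12]],"turn":[[0,0,0],[0,0,0],[0,0,0],[0,0,0],[0,0,0],[0,0,0],[0,0,0],[0,0,0],[0,0,0],[0,0,0],[0,0,0],[0,0,0]],"claw":[1,1,1,1,1,1,1,1,1,1,1,1]}'
sed -i "s#w4.png#w6.png#" chk.py; cat >> chk.py <<'E'
dep(.077,.005,n,'disc',(h[...,0]<10)&(h[...,1]>140)); print(env.observe()['eef_pos'])
E
python3 chk.py
```

```text
clock: 16.45
eef_pos: [0.5229, 0.0592, 0.1812]
ee_rot: [-180.0, 0.0, 14.2]
ft_force: [0.4, -0.1, -0.8]
gripper_width: 0.0853
gripper_force: 0.0
spacer [5.23000e-01 6.07000e-02 7.89267e+01 4.61818e+01 1.42290e+01]
walls [5.225000e-01 6.090000e-02 1.169486e+02 8.196950e+01 1.423120e+01]
base [5.229000e-01 6.110000e-02 1.485344e+02 1.093262e+02 1.425890e+01]
disc [ 0.5224  0.0606 51.919  51.5429 14.2203]
[0.52262333 0.05912573 0.1807014 ]
```

View pics/w6.png

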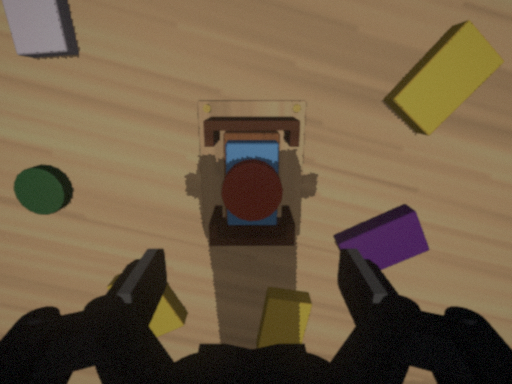

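The disc at (251,190) lies on the spacer, within about 0.6 mm of its centre, and the spacer is still centred and square in the jig. The robot is clear, so I'm handing in.

```bash
python3 -c "
from cell import env
print(env.close_job())"
```

```text
the job is handed in; nothing more can be done
None
```

The foot, spacer and disc are stacked in the jig, with the disc within about 0.6 mm of the spacer's centre and the spacer about 0.5 mm off the jig's by my last look; the job was handed in at about 16.5 s, and no verdict came back.

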